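Close the drain screw of a tea tray

ROBOT

A 6-joint arm with a two-finger parallel gripper is mounted at the origin on the work surface. World frame = base frame: x ahead of the robot, y to its left, z up, the work surface at z = 0. Lengths are in m, angles in rad, forces in N, time in s.
With the tool pointing down it reaches from about 0.375 to 0.925 m from the base axis. Payload 5.7 kg.
Tool frame: the origin (TCP) lies on the centre line of the jaws, within the pads' length; the fingertips stand 17 mm ahead of it and the grasp point (between the pads) lies 2 mm behind it; y points along the fingers, z is the direction in which the jaws open and shut, and the axes are right-handed (so a half turn about y gives the same grasp; the last joint's range is limited). The gripper opens to 85 mm and grips with 20 to 120 N. Pads are 22 mm wide; open, the fingers measure 114 mm over their backs; the gripper's body (76 mm by 85 mm) begins 54 mm behind the grasp point. The pads swing forward as they close: fully open they stand 13 mm farther back than shut.
Start: joints at [1.04, 0.359, 1.51, -0, 1.272, -0.115], TCP at [0.242, 0.549, 0.212] pointing down, gripper open.
Joint ranges: [-2.97, 2.97], [-1.01, 2.36], [0.21, 2.38], [-0.96, 4.11], [0.2, 2.71], [-2.98, 2.98]. Speed limits (rad/s): [2.39, 2.39, 3.14, 3.14, 3.14, 3.14].

INTERFACE

Orientations are given as a 3x3 rotation matrix whose columns are the frame's x, y, z axes.
In Python, from bench import bot, eoat, monitor, vision gives the robot as it stands. The module is installed in compiled form; this text tells all that it offers. Calls block until the motion is done:
- bot.movep(position, orientation): joint-space move of the TCP to a pose.
- bot.move_l(position, v=0.15, rot=None, contact_N=None): straight line of the TCP; rot=None keeps the orientation; v is the mean speed in m/s. With contact_N (N) it stops when the force on the tool has changed by that much, and returns True; else False.
- bot.move_joints(angles): joint-space move.
- eoat.move_gripper(opening): finger opening in m; the grip force is fixed at half the most; returns when the fingers have stopped.
- bot.dwell(seconds).
- bot.solve_ik(position, orientation): joint angles nearest the present ones, or None.
- monitor.get_state(): the state.
- vision.read_camera(name): name is "side" or "top" or "wrist"; returns the picture (420x560x3 uint8, blue, green, red); there is no depth.
- vision.calibration(name): a dict with "K" (3x3 intrinsics, pixels), "pose" (4x4, takes a point from camera to world coordinates). Camera axes: x right, y down, z forward; pixel columns grow to the right and rows downward; lengths in m; the calibration is good to about 2 mm. A picture is of the moment at which its call begins: read the wrist's pose just before it. calibration takes no time and is no camera call; for the wrist camera it gives the pose at the moment of the call.
A pose or a line that the arm cannot do raises bot.PlanningError and nothing moves.
- bot.job_done(): hands the job in, once; it reports no verdict.
The state is a dict: "t": time; "q": joint angles; "joint_velocities": joint speeds; "tau": joint torques, N m; "tool_pos": TCP position; "eef_rot": TCP orientation; "force": force on the tool from outside, world axes, zero at the start; "ft_torque": the same for the moment, N m; "opening": finger opening in m.
Only numpy, scipy, OpenCV 4.12 (cv2) and the standard library are available. Lean on these libraries where they do the work, as an engineer would, in place of code of your own. Each camera call takes 0.05 s, during which the arm holds its last target.

TASK

The dark wooden tea tray has a big slotted drain screw at each end of its steel grating, and one was left undone: its slot stands askew to the grating. Take the broad flat driver from its wooden block, set the blade in that slot and, keeping it seated, turn the screw clockwise until it stops, its slot in line with the grating. Leave the other drain screw closed, and stand the driver back in its block.

Things in the scene. Friction and masses are not known exactly. Their poses are not given: they have to be found in the camera images.
- driver_grip (a point): Broad flat driver, upright in its block; 0.18 kg. Point: centre of its wooden handle, 64 mm tall, 36 mm along x, 28 mm along y (flats; pinch across y); z up. 32 mm below: top of the round guard, 62 mm wide, 6 mm thick. Blade 32 mm wide along x, 5 mm thick, 20 mm tall; its lower edge is 83 mm below the point. A half turn about z makes no difference.
- undone_slot (a point): Undone drain screw, round steel head 52 mm wide, at either end of the grating, its top 14 mm above the tray. Point: centre of the slot's floor; z up. The slot runs along x right across the head and turns with it: 10 mm wide and deep, the upper 4 mm bevelled to 18 mm wide. The blade has 9 degrees of free play each way in it. Turning takes 0.15 N m.
- undone (a joint): Angle of the undone screw (rad). Starts between -1.15 and -0.75, grows as it turns clockwise seen from above, and meets a solid stop at 0: closed, slot in line with the grating. It stays where it is left.
- neighbour (a joint): Angle of the other, identical drain screw, at the other end of the grating, 160 mm away: 0, closed, slot in line with the grating; leave it so.
- block_mouth (a point): The driver's wooden block, fixed, 90 mm along x, 78 mm along y, 55 mm tall. Point: centre of its well's mouth, on the block's top; z up. Well 46 mm along x, 34 mm along y, 51 mm deep. The driver hangs in it with its guard resting on the block's top, blade along x (half turn equal), its handle's centre then 38 mm above this point.
Things that resemble listed ones, but are neither listed nor needed, are in the scene too. Leave any purple or yellow look-alike of the part that bears block_mouth alone.

How it is judged:
On the way, in this order (a step that is already met when the one before it is completed fails the run):
1. the driver's blade is seated in the slot of the undone screw, before the screw is turned (horizontal distance between driver_grip and undone_slot below 0.018 m and z of driver_grip in the frame of undone_slot between 0.07 and 0.088 m and angle between driver_grip's own z axis and vertical below 0.2 rad and angle between the x axis of driver_grip and the x axis of undone_slot, either way round below 0.4 rad and value of joint undone below -0.45 rad), for 0.2 s.
2. the screw is turned closed with the blade still seated in its slot (horizontal distance between driver_grip and undone_slot below 0.018 m and z of driver_grip in the frame of undone_slot between 0.07 and 0.088 m and angle between driver_grip's own z axis and vertical below 0.2 rad and angle between the x axis of driver_grip and the x axis of undone_slot, either way round below 0.4 rad and value of joint undone above -0.22 rad), for 0.1 s.
At the end, for the whole second after the job is handed in: Both drain screws are closed to within 0.22 rad (about 12 degrees) of the stop, and the driver hangs upright (within 10 degrees) in its block: handle's centre within 18 mm sideways of the well's centre and 30 to 46 mm above the block's top (value of joint each of undone, neighbour above -0.22 rad and horizontal distance between driver_grip and block_mouth below 0.018 m and z of driver_grip in the frame of block_mouth between 0.03 and 0.046 m and angle between driver_grip's own z axis and vertical below 0.175 rad); the robot touches nothing.
It fails at once if the other drain screw is turned open by more than 0.3 rad (value of joint neighbour below -0.3 rad).
It also fails if it takes over 48 s, if anything falls off the work surface, if the arm or the gripper's body presses on something with over 40 N, if the wrist force passes 120 N, or if a joint passes its speed limit or range.

## Working session

There is one attempt and no reset: what is moved stays moved. The work goes in short steps, each a Python script; the robot and the scene stay as the last script left them, time stands still between calls to the robot, and variables do not carry over. Pictures are saved under pics/ and viewed, and the job is handed in when it is done.

```bash
mkdir -p pics
python3 - <<'E'
from bench import bot,eoat,monitor,vision
import cv2
for n in ["side","top","wrist"]:
    c=vision.calibration(n); print(n,c["K"].tolist(),c["pose"].round(4).tolist())
    cv2.imwrite(f"pics/a_{n}.png",vision.read_camera(n))
s=monitor.get_state(); print(s["t"],s["tool_pos"],s["eef_rot"],s["opening"],s["force"])
E
```

```text
side [[543.8766421432814, 0.0, 275.2902408771747], [0.0, 543.8766421432814, 203.60697164956986], [0.0, 0.0, 1.0]] [[0.9674, -0.1254, 0.2199, 0.2495], [-0.2526, -0.5347, 0.8064, -0.6663], [0.0165, -0.8357, -0.549, 0.6449], [0.0, 0.0, 0.0, 1.0]]
top [[424.8318210141399, 0.0, 273.1751409845941], [0.0, 424.8318210141399, 209.98833351117946], [0.0, 0.0, 1.0]] [[-0.0216, -0.9953, 0.0943, 0.4082], [-0.9998, 0.0218, 0.0014, 0.1551], [-0.0035, -0.0942, -0.9955, 0.8767], [0.0, 0.0, 0.0, 1.0]]
wrist [[304.78326158017603, 0.0, 281.89837960767386], [0.0, 304.78326158017603, 209.82890712218747], [0.0, 0.0, 1.0]] [[0.403, 0.8784, 0.257, 0.1772], [0.9152, -0.3861, -0.1154, 0.5758], [-0.0021, 0.2817, -0.9595, 0.3732], [0.0, 0.0, 0.0, 1.0]]
0.15 [0.24205073 0.54837805 0.21094561] [[ 9.14814270e-01 -7.37405673e-04  4.03874124e-01]
 [-4.03874764e-01 -1.26842225e-03  9.14813405e-01]
 [-1.62305670e-04 -9.99998924e-01 -1.45819032e-03]] 0.08565724249045888 [ 0.10520239 -0.21197022  0.0346354 ]
```

View pics/a_top.png

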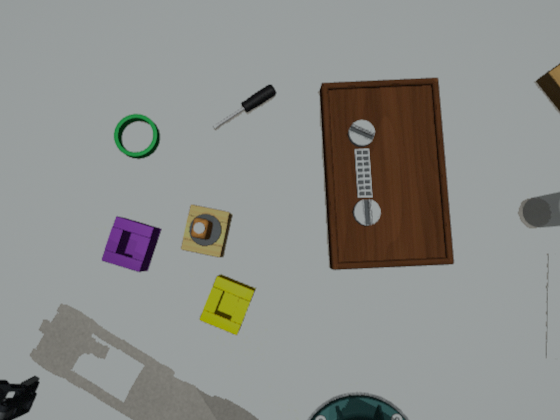

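View pics/a_side.png

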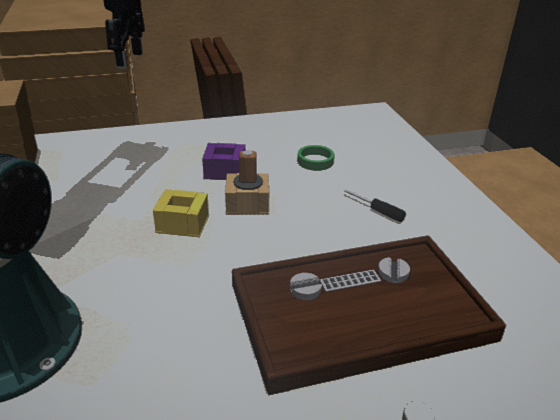

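View pics/a_wrist.png

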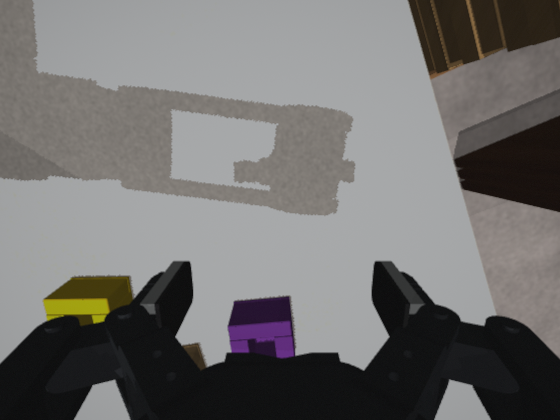

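The undone screw is the far one, at top-image (362,132), since its slot is askew. The near one at (367,212) is closed. The driver block is the natural-wood one at (206,230). I'll zoom in on these.

Run:
```python
import cv2,numpy as np
t=cv2.imread("pics/a_top.png");s=cv2.imread("pics/a_side.png")
a=cv2.resize(t[110:230,330:400],None,fx=5,fy=5,interpolation=cv2.INTER_CUBIC)
b=cv2.resize(t[195:265,170:240],None,fx=5.71,fy=5.71,interpolation=cv2.INTER_CUBIC)
cv2.imwrite("pics/b1.png",a);cv2.imwrite("pics/b2.png",b)
cv2.imwrite("pics/b3.png",cv2.resize(s[245:305,280:420],None,fx=5,fy=5,interpolation=cv2.INTER_CUBIC))
cv2.imwrite("pics/b4.png",cv2.resize(s[140:220,210:290],None,fx=6,fy=6,interpolation=cv2.INTER_CUBIC))
```

```text
(no output)
```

View pics/b1.png

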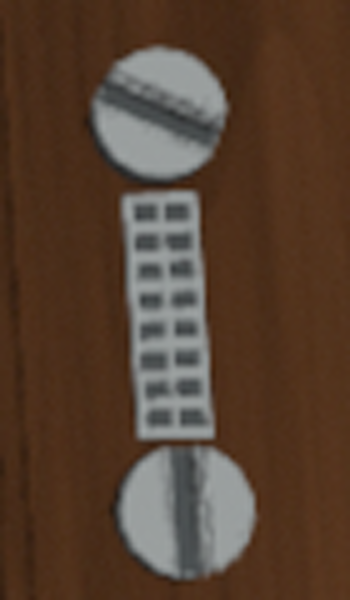

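View pics/b2.png

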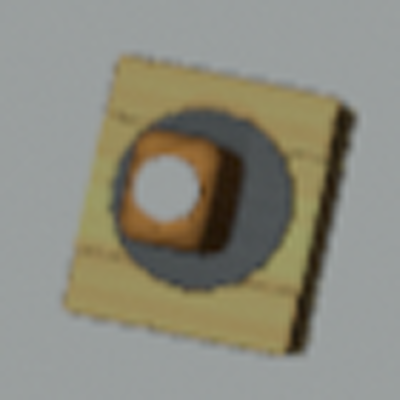

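View pics/b3.png

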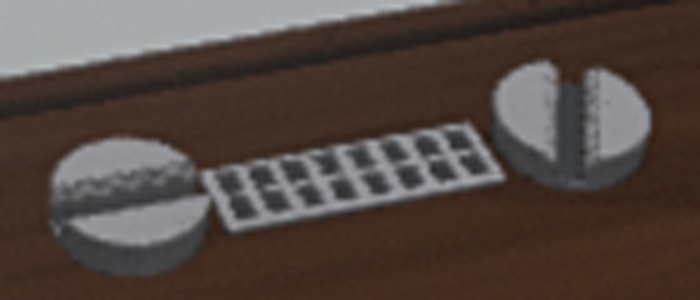

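View pics/b4.png

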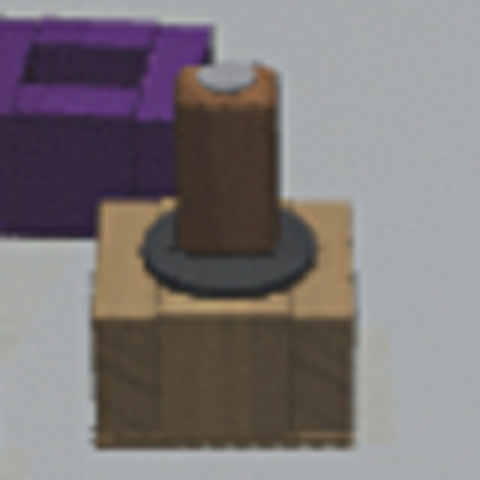

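```bash
cat > h.py <<'E'
import numpy as np, cv2
from bench import bot,eoat,monitor,vision
def ray(n,p,cal=None):
    c=cal or vision.calibration(n)
    d=c["pose"][:3,:3]@np.linalg.inv(c["K"])@np.array([p[0],p[1],1.]); return c["pose"][:3,3],d/np.linalg.norm(d)
def onz(n,p,z,cal=None):
    o,d=ray(n,p,cal); return o+d*(z-o[2])/d[2]
def tri(rays):
    A=sum(np.eye(3)-np.outer(d,d) for o,d in rays); b=sum((np.eye(3)-np.outer(d,d))@o for o,d in rays)
    x=np.linalg.solve(A,b); return x,[np.linalg.norm((np.eye(3)-np.outer(d,d))@(x-o)) for o,d in rays]
def R(yaw):  # tool down; jaw axis z at world yaw+90deg (driver y), tool x along driver x
    # y down; z=jaw ; x = y cross z
    z=np.array([-np.sin(yaw),np.cos(yaw),0]); y=np.array([0,0,-1.]); return np.column_stack([np.cross(y,z),y,z])
E
python3 - <<'E'
from h import *
u=tri([ray("top",(362.5,132.1)),ray("side",(394.3,268.4))]);n=tri([ray("top",(367.5,212.1)),ray("side",(306,283.4))])
print(u,n,np.linalg.norm(u[0]-n[0]))
f=lambda p:(170+p[0]/5.71,195+p[1]/5.71)
C=[onz("top",f(p),.055) for p in [(118,58),(350,105),(295,352),(65,312)]]
g=lambda p:(210+p[0]/6,140+p[1]/6)
D=[onz("side",g(p),.055) for p in [(98,200),(352,200),(355,318),(92,317)]]
for Q in(C,D):
    Q=np.array(Q);e=np.roll(Q,-1,0)-Q
    print(Q.round(4).tolist(),Q.mean(0),np.linalg.norm(e,axis=1),np.degrees(np.arctan2(e[:,1],e[:,0])))
f1=lambda p:(330+p[0]/5,110+p[1]/5)
z=u[0][2]-.004
a,b=[onz("top",f1(p),z) for p in [(105,85),(218,133)]]
print("slot yaw",np.degrees(np.arctan2(*(b-a)[1::-1])),(a+b)/2)
d=u[0]-n[0];print("grating",np.degrees(np.arctan2(d[1],d[0])))
for p in [(168,187)]: print("handle top",onz("top",f(p),.055+.038+.032))
print("guard",onz("top",f((202,198)),.061))
E
```

```text
(array([ 0.63882565, -0.02556242,  0.04387587]), [np.float64(0.0009085765145911661), np.float64(0.0009085765145913185)]) (array([ 0.47850619, -0.02859294,  0.04568088]), [np.float64(0.00014507752333720776), np.float64(0.0001450775233372768)]) 0.16035825933627806
[[0.4989, 0.3167, 0.055], [0.4811, 0.2378, 0.055], [0.398, 0.2573, 0.055], [0.4131, 0.3348, 0.055]] [0.44780759 0.28664514 0.055     ] [0.0808695  0.08537833 0.07896119 0.08772815] [-102.72254876  166.75784023   78.97966777  -11.95912895]
[[0.4131, 0.3392, 0.055], [0.5019, 0.3187, 0.055], [0.4836, 0.2412, 0.055], [0.397, 0.262, 0.055]] [0.44892802 0.29027941 0.055     ] [0.09113528 0.07963951 0.08905426 0.07882239] [ -13.00736066 -103.31795342  166.45651158   78.1944379 ]
slot yaw -114.95405554047471 [ 0.64148459 -0.02632835  0.03987587]
grating 1.0829336452424974
handle top [0.45062396 0.28750721 0.125     ]
guard [0.45028741 0.28735373 0.061     ]
```

Run:
```python
from h import *
r=np.radians
B=np.array([.4495,.288]);U=np.array([.639,-.0258])
for off in (0,180):
    for nm,P,z,y in [("grip",B,.093,-12.7),("lift",B,.2,-12.7),("slot",U,.118,65),("slotend",U,.118,-6),("slotB",U,.118,-115)]:
        q=bot.solve_ik([*P,z],R(r(y+off))); print(off,nm,None if q is None else np.round(q,2))
# look at screw with the wrist
s=monitor.get_state();c=vision.calibration("wrist")
T=np.eye(4);T[:3,:3]=s["eef_rot"];T[:3,3]=s["tool_pos"]
print((np.linalg.inv(T)@c["pose"]).round(3))
```

```text
0 grip [ 0.44  0.41  1.78 -0.    0.95 -0.91]
0 lift [ 0.44  0.28  1.67 -0.    1.2  -0.91]
0 slot [-0.15  0.5   1.52  0.    1.12 -2.85]
0 slotend [-0.15  0.5   1.52 -0.    1.12 -1.61]
0 slotB [-0.15  0.5   1.52 -0.    1.12  0.29]
180 grip [ 0.44  0.41  1.78 -0.    0.95  2.23]
180 lift [ 0.44  0.28  1.67 -0.    1.2   2.23]
180 slot [-0.15  0.5   1.52 -0.    1.12  0.29]
180 slotend [-0.15  0.5   1.52 -0.    1.12  1.53]
180 slotB [-0.15  0.5   1.52  0.    1.12 -2.85]
[[-0.001  0.959  0.282 -0.07 ]
 [ 0.    -0.282  0.959 -0.162]
 [ 1.     0.001 -0.    -0.001]
 [ 0.     0.     0.     1.   ]]
```

Run:
```python
from h import *
y=np.radians(-115);U=np.array([.639,-.0258])+.03*np.array([np.cos(y),np.sin(y)])
bot.movep([*U,.18],R(y)); bot.dwell(.2)
c=vision.calibration("wrist");im=vision.read_camera("wrist");np.save("pics/w1.npy",np.array([c["K"].tolist()+[[0]*3]]) );np.savez("w1.npz",K=c["K"],pose=c["pose"])
cv2.imwrite("pics/w1.png",im);s=monitor.get_state();print(s["t"],s["tool_pos"],s["force"])
```

```text
2.9333 [ 0.62634357 -0.05241172  0.18004923] [ 0.39602266  0.86217991 -0.48112663]
```

View pics/w1.png

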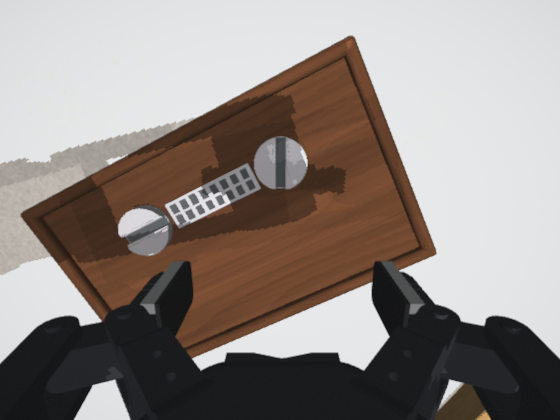

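Run:
```python
import cv2
i=cv2.imread("pics/w1.png");cv2.imwrite("pics/w1c.png",cv2.resize(i[130:200,245:315],None,fx=8,fy=8,interpolation=cv2.INTER_CUBIC))
```

```text
(no output)
```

View pics/w1c.png

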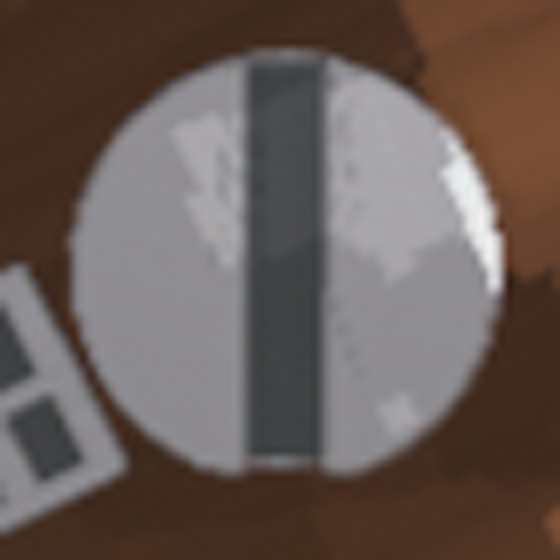

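Run:
```python
from h import *
w=dict(np.load("w1.npz"));f=lambda x,y:(244.5+x/8,129.5+y/8)
for z in(.0445,):
    print("head",onz("",f(287,262),z,w),"diam",np.linalg.norm(onz("",f(72,262),z,w)-onz("",f(502,262),z,w)),np.linalg.norm(onz("",f(287,48),z,w)-onz("",f(287,476),z,w)))
a,b=onz("",f(285.5,60),.0345,w),onz("",f(284.5,458),.0345,w)
print(np.degrees(np.arctan2(*(b-a)[1::-1])),(a+b)/2,np.linalg.norm(b-a))
print(tri([ray("",f(287,262),w),ray("top",(362.5,132.1)),ray("side",(394.3,268.4))]))
n=onz("",(144.5,229.5),.0445,w);u=onz("",f(287,262),.0445,w);print(n,u-n,np.degrees(np.arctan2(*(u-n)[1::-1])))
```

```text
head [ 0.63924677 -0.02405285  0.0445    ] diam 0.05235837609803061 0.05197345400121358
-115.12196781008552 [ 0.63832614 -0.02530513  0.0345    ] 0.049914572952864646
(array([ 0.6390899 , -0.02495139,  0.04337091]), [np.float64(0.0007645673915611332), np.float64(0.0012184555608566853), np.float64(0.0008345918597576426)])
[ 0.48179137 -0.02779334  0.0445    ] [0.1574554  0.00374049 0.        ] 1.3608556195252652
```

Run:
```python
from h import *
y=np.radians(-12.7);B=[.450,.2877]
bot.movep([*B,.2],R(y)); 
print(bot.move_l([*B,.096],v=.1,contact_N=8))
g0=eoat.move_gripper(.0); bot.dwell(.2)
s=monitor.get_state();print(s["t"],s["tool_pos"],s["force"],s["ft_torque"],s["opening"])
cv2.imwrite("pics/g_top.png",vision.read_camera("top")[180:280,150:260]);cv2.imwrite("pics/g_side.png",vision.read_camera("side")[60:260,140:360])
```

```text
False
6.325 [0.45042732 0.28803664 0.09647312] [-0.7483866   0.54024144  5.40994403] [ 0.02415015  0.19320711 -0.02393776] 0.0259296381522751
```

View pics/g_side.png

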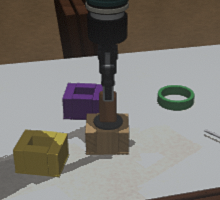

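Run:
```python
from h import *
bot.move_l([.450,.2877,.19],v=.15)
y=np.radians(-115.1);U=[.639,-.025]
bot.movep([*U,.16],R(y)); bot.dwell(.3)
s=monitor.get_state();print(s["t"],s["tool_pos"],s["force"],s["ft_torque"],s["opening"])
i=vision.read_camera("side");cv2.imwrite("pics/h_side.png",cv2.resize(i[140:300,300:480],None,fx=4,fy=4,interpolation=cv2.INTER_CUBIC)[:600])
i=vision.read_camera("wrist");cv2.imwrite("pics/h_w.png",i)
```

```text
8.875 [ 0.63890293 -0.0241375   0.16019524] [-0.50728441  0.82701712 -2.03816795] [-0.00501395 -0.05180343 -0.01979682] 0.026185672260175208
```

View pics/h_side.png

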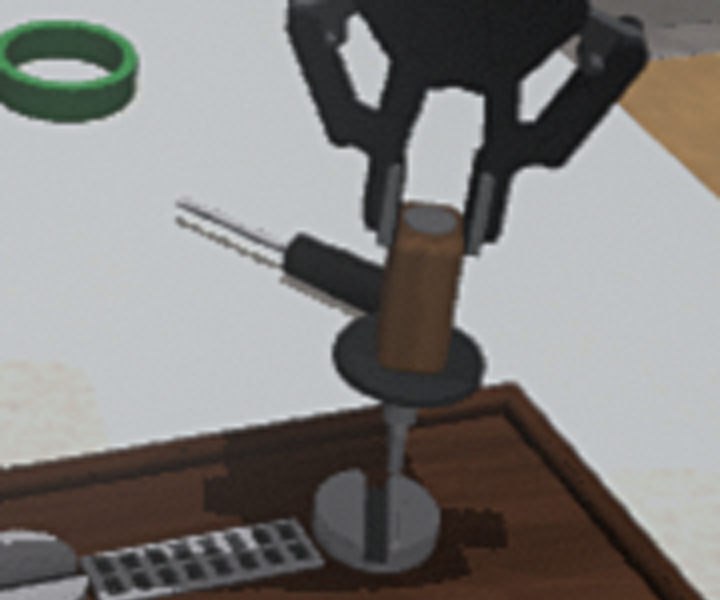

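View pics/h_w.png

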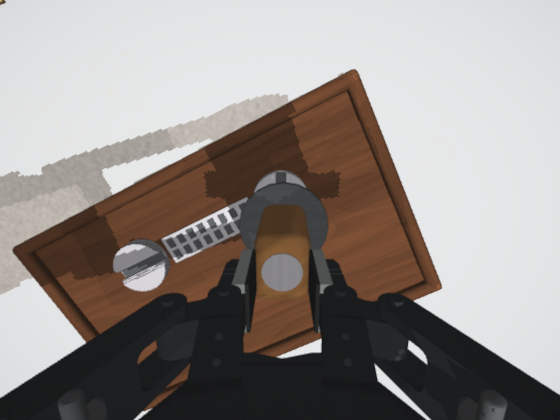

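Run:
```python
from h import *
print(tri([ray("side",(407.5,194.5)),ray("wrist",(282,272))]))
print("guard",tri([ray("side",(402.,230.)),ray("wrist",(284.5,227))]))
c=vision.calibration("side")
def pj(p):
    q=np.linalg.inv(c["pose"])@np.array([*p,1]);q=c["K"]@q[:3];q=q[:2]/q[2];return (q-[300,140])*4
s=monitor.get_state();t=s["tool_pos"]
for dz in(-.017,.0,.0285,-.0035,-.0325,-.0865):print(dz,pj(t+[0,0,dz]))
i=vision.read_camera("top");cv2.imwrite("pics/i_top.png",cv2.resize(i[80:200,300:420],None,fx=5,fy=5,interpolation=cv2.INTER_CUBIC))
```

```text
(array([ 0.64016068, -0.02351525,  0.19201875]), [np.float64(0.0007701310289346104), np.float64(0.0007701310289342288)])
guard (array([ 0.64082147, -0.02544074,  0.1243917 ]), [np.float64(0.0010826593159914085), np.float64(0.0010826593159912455)])
-0.017 [412.26877432 322.0357254 ]
0.0 [418.45596449 287.20900831]
0.0285 [429.13209281 227.11476673]
-0.0035 [417.17129599 294.44020459]
-0.0325 [406.7409583  353.15092946]
-0.0865 [388.28416987 457.04127896]
```

View pics/i_top.png

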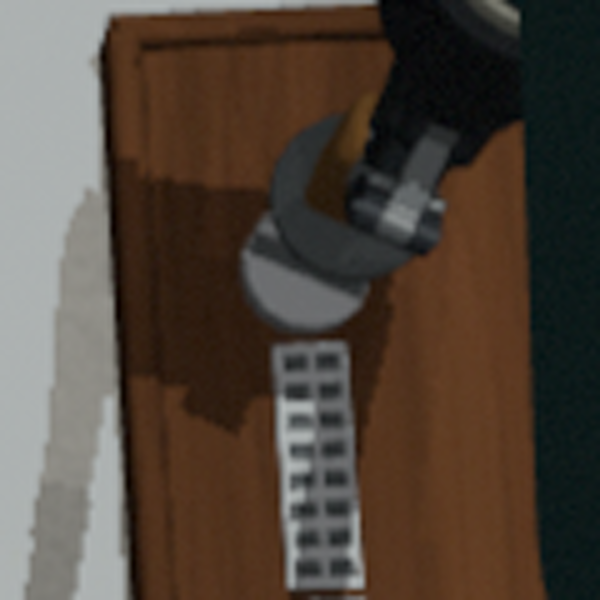

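Run:
```python
from h import *
U=[.6383,-.0248]
c=bot.move_l([*U,.132],v=.08,contact_N=10)
if not c: c=bot.move_l([*U,.112],v=.03,contact_N=10)
bot.dwell(.1)
s=monitor.get_state();print(c,s["t"],s["tool_pos"],s["force"],s["ft_torque"],s["opening"])
i=vision.read_camera("side");cv2.imwrite("pics/j_side.png",cv2.resize(i[150:300,300:480],None,fx=4,fy=4,interpolation=cv2.INTER_CUBIC)[:600])
```

```text
True 10.0083 [ 0.63780842 -0.02469977  0.12445382] [ 0.03500264 -0.35836687 -1.98588607] [-0.03402617  0.00040892 -0.05644785] 0.025992468693459423
```

View pics/j_side.png

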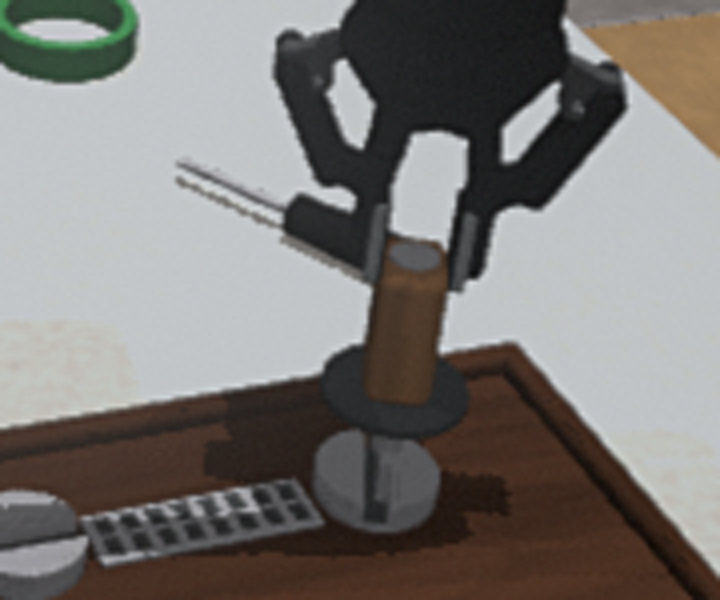

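Run:
```python
from h import *
bot.move_l([.6378,-.0247,.128],v=.05)
U=[.6350,-.0233]
bot.move_l([*U,.128],v=.05)
c=bot.move_l([*U,.110],v=.03,contact_N=10)
bot.dwell(.1)
s=monitor.get_state();print(c,s["t"],s["tool_pos"],s["force"],s["ft_torque"],s["opening"])
i=vision.read_camera("side");cv2.imwrite("pics/k_side.png",cv2.resize(i[150:300,300:480],None,fx=4,fy=4,interpolation=cv2.INTER_CUBIC)[:600])
```

```text
True 11.05 [ 0.63555981 -0.02338419  0.12007648] [-0.27082931  1.36347094  5.61874913] [ 0.06637847  0.19477707 -0.02045841] 0.02641482877588153
```

View pics/k_side.png

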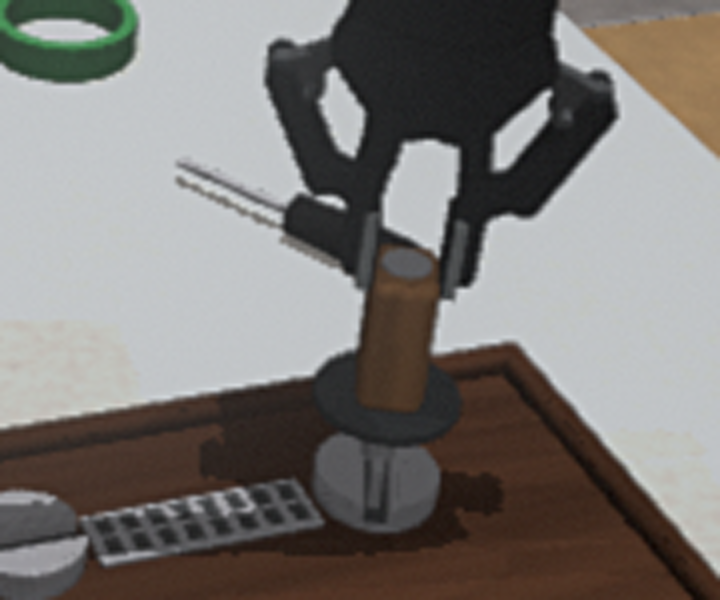

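Run:
```python
from h import *
bot.dwell(.25)
y0=-115.1;k=.0025
s=monitor.get_state();S=np.array([.6353,-.0234])+k*R(np.radians(y0))[:2,2]
for d in (12,24,36):
    r=R(np.radians(y0-d)); bot.movep([*(S-k*r[:2,2]),.1192],r); bot.dwell(.05)
    s=monitor.get_state();print(d,s["t"],s["tool_pos"].round(4),s["force"].round(1),s["ft_torque"].round(2),round(s["opening"],4))
i=vision.read_camera("side");cv2.imwrite("pics/l_side.png",cv2.resize(i[150:300,300:480],None,fx=4,fy=4,interpolation=cv2.INTER_CUBIC)[:600])
```

```text
12 11.7167 [ 0.6364 -0.023   0.1201] [-0.7  0.2  5.9] [ 0.02  0.22 -0.07] 0.0268
24 12.0833 [ 0.6366 -0.0227  0.1201] [-1.4 -0.3  5.9] [0.05 0.32 0.01] 0.0259
36 12.45 [ 0.637  -0.0224  0.1201] [-1.3 -1.1  7. ] [0.03 0.27 0.02] 0.026
```

View pics/l_side.png

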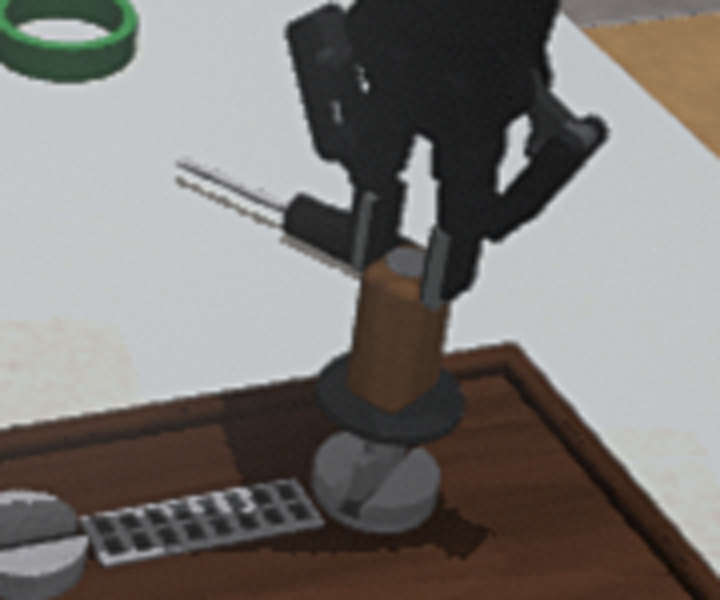

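The screw is turning with the blade seated, and the forces are low. I'll continue to the stop.

Run:
```python
from h import *
y0=-115.1;k=.0025
S=np.array([.6353,-.0234])+k*R(np.radians(y0))[:2,2]
for d in (48,58,64,68,71,74):
    r=R(np.radians(y0-d)); bot.movep([*(S-k*r[:2,2]),.1192],r); bot.dwell(.08)
    s=monitor.get_state();print(d,s["t"],s["tool_pos"].round(4),s["force"].round(1),s["ft_torque"].round(2),round(s["opening"],4))
    if abs(s["ft_torque"][2])>.8: break
i=vision.read_camera("side");cv2.imwrite("pics/m_side.png",cv2.resize(i[150:300,300:480],None,fx=4,fy=4,interpolation=cv2.INTER_CUBIC)[:600])
```

```text
48 12.9 [ 0.6374 -0.0222  0.1201] [-1.   0.5  5.3] [ 0.02  0.34 -0.  ] 0.026
58 13.275 [ 0.6378 -0.0221  0.1201] [-1.1  0.4  7. ] [0.03 0.36 0.03] 0.0262
64 13.6083 [ 0.6381 -0.022   0.1201] [-1.8  0.2  6.4] [0.06 0.3  0.  ] 0.026
68 13.9417 [ 0.6382 -0.022   0.1201] [-1.2  0.3  6.6] [0.02 0.36 0.04] 0.026
71 14.275 [ 0.6383 -0.0221  0.1201] [-2.1 -0.   7.5] [0.04 0.36 0.07] 0.0259
74 14.6083 [ 0.6384 -0.022   0.1201] [-2.1 -0.7  7.1] [0.07 0.39 0.09] 0.0264
```

View pics/m_side.png

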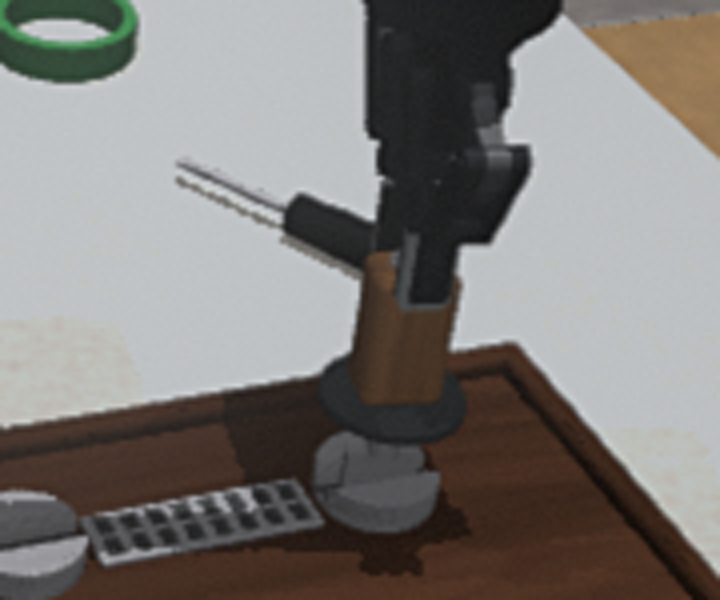

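Run:
```python
from h import *
y0=-115.1;k=.0025
S=np.array([.6353,-.0234])+k*R(np.radians(y0))[:2,2]
for d in (77,80,83):
    r=R(np.radians(y0-d)); bot.movep([*(S-k*r[:2,2]),.1192],r); bot.dwell(.08)
    s=monitor.get_state();print(d,s["t"],s["tool_pos"].round(4),s["force"].round(1),s["ft_torque"].round(2),round(s["opening"],4),s["eef_rot"][:2,0].round(3))
    if abs(s["ft_torque"][2])>.35: break
bot.dwell(.1)
i=vision.read_camera("side");cv2.imwrite("pics/n_side.png",cv2.resize(i[150:300,280:460],None,fx=4,fy=4,interpolation=cv2.INTER_CUBIC)[:600])
```

```text
77 14.9917 [ 0.6385 -0.022   0.1201] [-1.1  1.3  7.4] [0.07 0.39 0.62] 0.0262 [-0.978  0.208]
```

View pics/n_side.png

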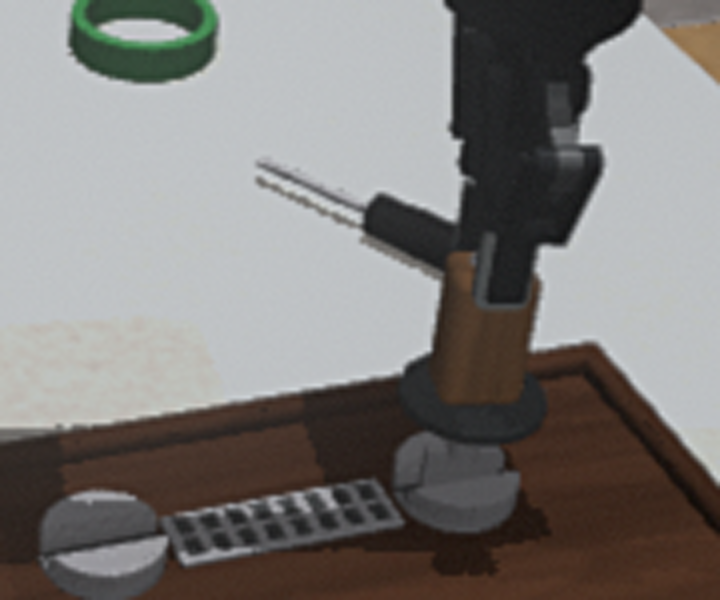

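Run:
```python
from h import *
y0=-115.1;k=.0025
S=np.array([.6353,-.0234])+k*R(np.radians(y0))[:2,2]
r=R(np.radians(y0-70)); p=S-k*r[:2,2]
bot.movep([*p,.1198],r); print(monitor.get_state()["ft_torque"].round(2))
bot.move_l([*p,.19],v=.1)
y=np.radians(-12.7)
bot.movep([.450,.2877,.20],R(y)); bot.dwell(.2)
s=monitor.get_state();print(s["t"],s["tool_pos"],s["force"],s["opening"])
for n,(a,b,c,d) in {"side":(80,240,160,340),"top":(100,280,130,400)}.items():
    i=vision.read_camera(n);cv2.imwrite(f"pics/o_{n}.png",cv2.resize(i[a:b,c:d],None,fx=2.9,fy=2.9,interpolation=cv2.INTER_CUBIC))
```

```text
[ 0.12  0.1  -0.01]
18.525 [0.45028172 0.28746483 0.19996385] [-0.2237385  -0.49431136 -2.59492903] 0.02590041008692838
```

View pics/o_side.png

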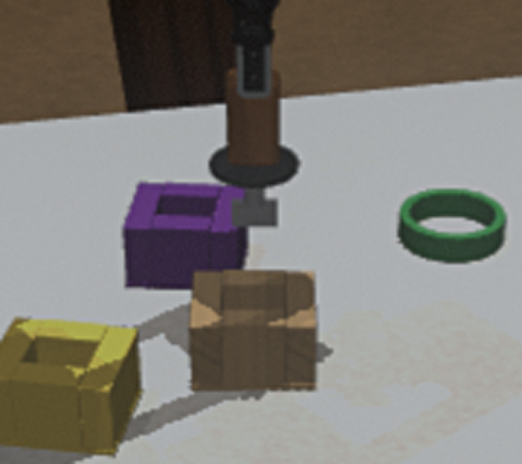

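View pics/o_top.png

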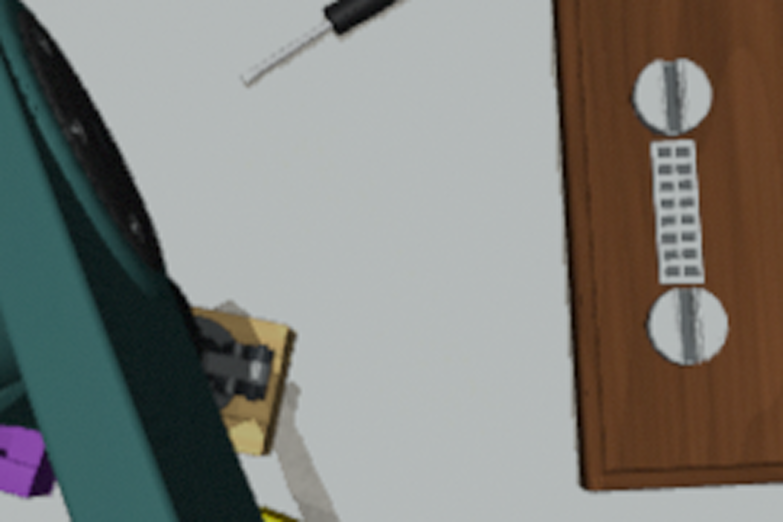

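Both slots are now in line with the grating, and the driver is held upright above its well. I'll lower it into the block.

Run:
```python
from h import *
B=[.450,.2877]
c=bot.move_l([*B,.105],v=.08,contact_N=8); print(c,monitor.get_state()["tool_pos"])
if not c: c=bot.move_l([*B,.094],v=.03,contact_N=6)
s=monitor.get_state();print(c,s["t"],s["tool_pos"],s["force"])
if s["tool_pos"][2]<.1:
    eoat.move_gripper(.085); bot.dwell(.2)
    bot.move_l([*B,.21],v=.12)
    bot.movep([.36,.46,.25],R(np.radians(-12.7))); bot.dwell(.3)
    s=monitor.get_state();print(s["t"],s["force"],s["opening"])
    i=vision.read_camera("side");cv2.imwrite("pics/p_side.png",cv2.resize(i[130:230,190:310],None,fx=5,fy=5,interpolation=cv2.INTER_CUBIC))
    i=vision.read_camera("top");cv2.imwrite("pics/p_top.png",cv2.resize(i[100:280,130:400],None,fx=2.9,fy=2.9,interpolation=cv2.INTER_CUBIC))
```

```text
False [0.45045658 0.28790835 0.10551582]
True 20.3167 [0.4506815  0.28816964 0.09643627] [-0.49236947  0.26688665  5.82084934]
23.3333 [ 0.70753149 -0.6052808   0.05163458] 0.08490127220030574
```

View pics/p_side.png

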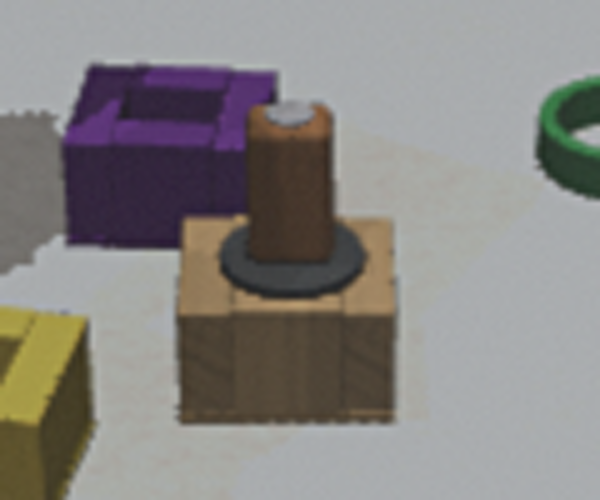

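View pics/p_top.png

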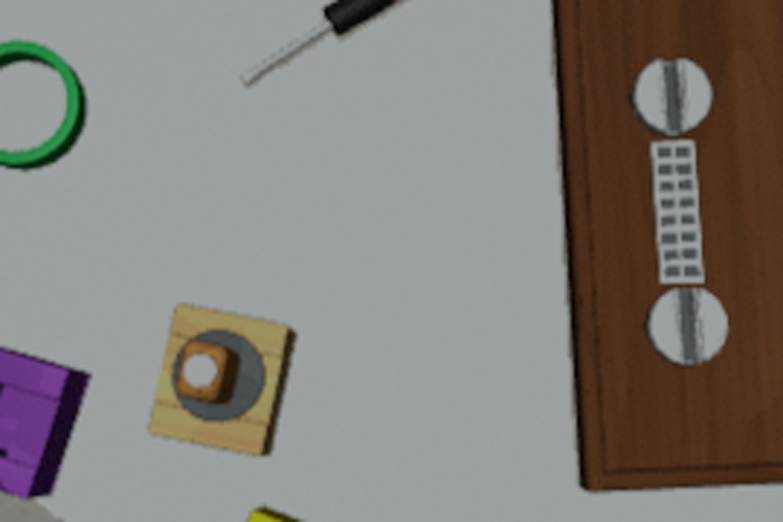

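The driver hangs upright in its block with the guard flat on top, both slots line up with the grating, and the gripper is clear.

```bash
python3 -c "
from bench import bot
bot.job_done()"
```

```text
the job is handed in; nothing more can be done
```

The undone drain screw is closed and the driver is back in its block. I handed the job in shortly after 23.3 s on the robot's clock, against the 48 s limit; no verdict was reported.

- **Seating:** on the first try the blade stopped about 4 mm too high, on the slot's bevel. I lifted it, shifted it about 3 mm and lowered it again until it seated.
- **Turning:** I turned it clockwise in small steps, 77° in all including the blade's free play. At the last step the torque jumped from about 0.09 to 0.62 N m, which I took as the stop. The blade stayed seated throughout.
- **Last checks:** in the final pictures both slots line up with the grating by eye. The driver stands upright, with its guard flat on the block's top. The gripper was open, clear of everything and reading about zero force.

No final check failed or disagreed. The block's position read about 4 mm apart in the two fixed cameras, so I worked from a value between them.

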